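# Set the pottery wheel to speed four and start it

## Robot

A 6-joint arm with a two-finger parallel gripper is mounted at the origin on the work surface. World frame = base frame: x ahead of the robot, y to its left, z up, the work surface at z = 0. Lengths are in m, angles in rad, forces in N, time in s.
With the tool pointing down it reaches from about 0.35 to 0.85 m from the base axis. Payload 8.1 kg.
Tool frame: the origin (TCP) lies at the very end of the fingers, on their centre line; the grasp point (between the pads) lies behind it (hold_point_z is the z of the grasp point in the tool frame, in m); z points along the fingers, y is the line along which they close (so a half turn about z gives the same grasp; the last joint's range is limited). The gripper opens to 85 mm and grips with 20 to 120 N. Pads are 22 mm wide; open, the fingers measure 114 mm over their backs; the gripper's body (76 mm by 85 mm) begins 54 mm behind the grasp point. The pads swing forward as they close: fully open they stand 13 mm farther back than shut.
Start: joints at [1.256, 0.13, 1.488, -0, 1.523, -0.085], TCP at [0.137, 0.584, 0.231] pointing down, gripper open.
Joint ranges: [-2.96, 2.96], [-0.89, 2.26], [0.02, 2.5], [-1.34, 4.48], [0, 2.73], [-2.66, 2.66]. Speed limits (rad/s): [2.39, 2.39, 2.79, 3.14, 3.14, 3.14].

## Interface

Orientations are given as a rotation vector (axis times angle).
In Python, from cell import * gives the robot as it stands.
- The arm moves only by the tool send_rows, never from a script. Its argument "commands" is a list that holds one entry, the list of rows, each a list of 4 numbers: the shift along the tool's x, y, z in mm, then the turn about the tool's z in rad. In form: [[[x, y, z, twist], ...]]. A call has 1 to 5 rows; each row is the pose to reach, as a shift and turn from the pose commanded when the call began, along the tool's axes at that moment; what a row does not reach only later rows make up. A row lasts 1/12 s, in which the tool goes at most 41.7 mm and 7.16 degrees, less where a joint would pass 70% of its speed; a pose out of reach is approached as far as the arm can. A call with a gripper value outside its range is refused whole. "gripper" is the closure, from -1 (fully open) to 1 (shut), set as the call begins (left out, the last holds). The fingers move at their own pace and stop on an object; the grip force is fixed at half the most. Time passes only in rows, so rows that repeat a pose let the fingers close. It gives the time, the measured TCP pose, the force, the opening and the grip force at its end, in the units of the state.
- sense(): the state, without advancing time (a new reading comes with each control period).
- snapshot(name): name is "side" or "top" or "wrist"; returns the picture (480x640x3 uint8, red, green, blue); there is no depth.
- get_calibration(name): a dict with "mtx" (3x3 intrinsics, pixels), "R" (3x3) and "t" (3): a world point X has camera coordinates R X + t. Camera axes: x right, y down, z forward; pixel columns grow to the right and rows downward; lengths in m; the calibration is good to about 2 mm. A picture is of the moment at which its call begins: read the wrist's pose just before it. get_calibration takes no time and is no camera call; for the wrist camera it gives the pose at the moment of the call.
- close_job(): hands the job in; it is judged then, once.
Trained networks look in the newest picture that a camera, given by its name, has taken for a name from the list of things; names that differ only in an ending like _2 or _b are one class to them, and where a whole thing is asked for, a point or a joint stands for the part that bears it (a point fixed in the world has none). Each returns a list of dicts, best first, with "conf" (0 to 1); they miss things now and then, are a little off and sometimes report something else, mostly with a low value. They report only what shows in the picture. A call takes as long as a camera call.
- search_frame(camera, target): "location" ([x, y, z] in m, in world coordinates, good to about 4 mm: the middle of the surface that is visible of it).
- place_of(camera, target): "location" ([x, y, z] in m, in world coordinates, good to about 4 mm: a listed point, or the origin of a listed thing).
The state is a dict: "time_s": time; "joint_positions": joint angles; "dq": joint speeds; "joint_efforts": joint torques, N m; "tcp_pos": TCP position; "ee_rot": TCP orientation; "ft_force": force on the tool from outside, world axes, zero at the start; "ft_torque": the same for the moment, N m; "width": opening from 0.0 (shut) to 1.0 (fully open); "grasp_force": force on a finger pad.
Only numpy, scipy, OpenCV 4.12 (cv2) and the standard library are available. Lean on these libraries where they do the work, as an engineer would, in place of code of your own. Each camera call takes 0.05 s, during which the arm holds its last target. There are 200 camera calls.

## Task

Set the pottery wheel's speed: push the pointer of the black selector round with a fingertip, clockwise seen from above, click by click, until it rests at the fourth round stud after the off bar, without running past that stud. Then press the round white start button beside it fully down and let it come up again, and finish clear of the machine. Push gently, do not pinch the selector, and leave the clay stove, the clay ring, the wood block and the brush where they are.

Things in the scene. Friction and masses are not known exactly. Their poses are not given: they have to be found in the camera images.
- wheel_unit: Fixed bench pottery wheel. Origin at the table, under the centre of its control deck, a grey box 220 mm (own x) by 260 mm (own y) by 70 mm high with a flat top at z = 70 mm. Own x points away from the robot, own y to the robot's left, z up (it stands turned by up to 0.35 rad). Beside the deck at own y = 340 mm is the aluminium wheel head, 240 mm across, top at 62 mm, which carries the clay stove and does not turn.
- selector_axis (a point): The selector's vertical axis at the deck's top face (own x = -20, y = 45 mm of wheel_unit). Round it on the deck, at 78 mm radius, are the off bar and five round brass studs (10 mm across, 3 mm high) 30 degrees apart. The off bar (16 by 7 mm, lying radially) is at 75 degrees from wheel_unit's own x towards own y; the studs follow clockwise seen from above, the last at -75 degrees, so stud four is at -45 degrees. The deck round the selector is otherwise bare.
- selector_tip (a point): Top of the pointer's outer end, 64 mm from the axis and 38 mm above the deck; turns with the selector. The selector is black: a hub of 24 mm radius, 32 mm high, with one pointer bar 13 mm wide that runs out radially on one side to 64 mm from the axis, its upright flanks reaching from 4 to 38 mm above the deck, with a thin white line on top.
- off_bar (a point): Centre of the off bar on the deck, where the pointer points at joint value 0.
- stud4 (a point): Centre of the fourth round stud on the deck, where the pointer must rest.
- selector (a joint): Selector angle in rad, growing clockwise seen from above: 0 at the off bar, 0.524 (30 degrees) more for each stud, 2.094 at stud four, end stops just beyond 0 and 2.618. It starts at off, stud one or stud two. Spring detents: the selector pulls itself into the nearest of the six places and snaps to the next once pushed half way (15 degrees); pushing the pointer 45 mm from the axis takes about 4 N at the start of each click, less towards half way.
- start_top (a point): Centre of the top of the start button: a round white cap of 16 mm radius, top about 22 mm above the deck, in a dark housing on the deck (own x = -20, y = -85 mm of wheel_unit), pressed straight down.
- start (a joint): Start button travel in m: 0 up, 0.006 fully down (about 4 N, springs back up).
- clay_stove: Loose flanged clay pot, 164 mm across, 85 mm high, standing on the wheel head. Origin at the centre of its underside.
- block: Loose wood block, 100 x 60 x 40 mm, on the table to the right of the deck. Origin at the centre of its underside.
- brush: Loose brush about 170 mm long lying on the table between robot and deck. Origin at the underside near its middle.
- clay_ring: Loose clay ring, 100 mm across, 20 mm high, on the table beyond the deck. Origin at the centre of its underside.

How it is judged:
By the outcome, as a careful person would: the job done as asked, in the order asked, and still so for the second after the job is handed in, with the robot touching nothing.
It also fails if it takes over 58 s, if anything falls off the work surface, if the arm or the gripper's body presses on something with over 40 N, if the wrist force passes 120 N, or if a joint passes its speed limit or range.

## Working session

There is one attempt and no reset: what is moved stays moved. The work goes in short steps, Python scripts to look and compute and a tool call to move; the robot and the scene stay as the last step left them, time stands still between calls to the robot, and variables do not carry over. Pictures are saved under pics/ and viewed, at most 10 in all, crops included, and the job is handed in when it is done.

Besides the shell and the picture viewer there is one more tool, called after "Call:" as a command line: name --argument value ..., lists and objects as JSON in quotes. send_rows: Moves the arm, as the interface text tells. Its arguments: {"type":"object","properties":{"commands":{"type":"array","items":{"type":"array","items":{"type":"array","items":{"type":"number"}}}},"gripper":{"type":"number"}},"required":["commands"]}

```bash
mkdir -p pics
python3 - <<'E'
from cell import *
import cv2,numpy as np
s=sense();print(s['time_s'],s['tcp_pos'],s['ee_rot'],s['width'])
for c in ['top','side']:
    im=snapshot(c);cv2.imwrite(f'pics/{c}1.png',im[:,:,::-1])
    for n in ['wheel_unit','selector_axis','selector_tip','off_bar','stud4','start_top','clay_stove','block','brush','clay_ring']:
        r=place_of(c,n)
        print(c,n,[(np.round(d['location'],4).tolist(),round(d['conf'],2)) for d in r[:2]])
print(sense()['time_s'])
E
```

```text
0.0 [0.13648858 0.58370084 0.23023083] [-3.60122664e-01 -3.12052924e+00  2.88486270e-03] 1.003014678542005
top wheel_unit [([0.5272, -0.0679, -0.0008], 0.83), ([0.5317, -0.1497, 0.0903], 0.49)]
top selector_axis [([0.4957, -0.0241, 0.0693], 0.68)]
top selector_tip [([0.5223, 0.0353, 0.1098], 0.64)]
top off_bar [([0.4915, 0.0486, 0.0773], 0.93)]
top stud4 [([0.5612, -0.06, 0.0711], 0.92)]
top start_top [([0.5345, -0.1498, 0.0894], 0.57)]
top clay_stove [([0.4159, 0.2536, 0.0639], 0.73)]
top block [([0.6454, -0.2863, -0.0024], 0.94)]
top brush [([0.3794, -0.1329, 0.0015], 0.6)]
top clay_ring [([0.6763, 0.0446, 0.001], 0.88)]
side wheel_unit [([0.5259, -0.065, -0.0015], 0.83)]
side selector_axis [([0.492, -0.0291, 0.07], 0.98)]
side selector_tip [([0.5237, 0.031, 0.1058], 0.94)]
side off_bar [([0.4847, 0.0516, 0.0765], 0.96)]
side stud4 []
side start_top [([0.5315, -0.1476, 0.0924], 0.73), ([0.4946, -0.0317, 0.072], 0.44)]
side clay_stove [([0.4126, 0.2556, 0.0653], 0.7)]
side block [([0.6428, -0.2904, -0.0012], 0.97)]
side brush [([0.3779, -0.1356, 0.002], 0.82), ([0.6808, 0.0444, 0.0005], 0.65)]
side clay_ring [([0.68, 0.0463, -0.0008], 0.96)]
1.1
```

View pics/top1.png

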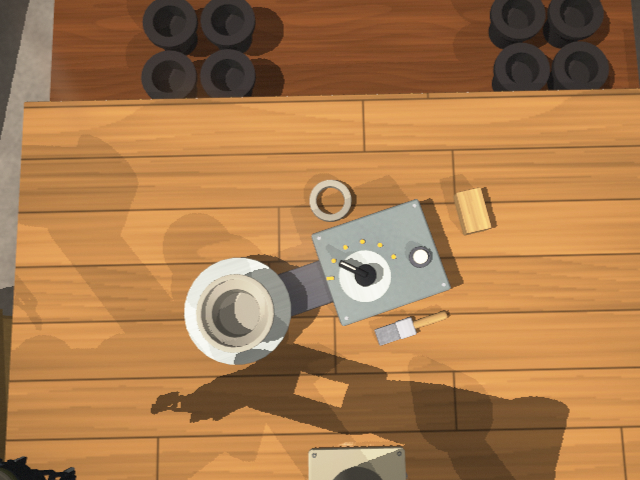

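```bash
cat > fit.py <<'E'
import numpy as np
from scipy.optimize import least_squares
r=np.radians
def pol(a,d=.078): return [-.02+d*np.cos(r(a)),.045+d*np.sin(r(a))]
own={'w':[0,0],'ax':[-.02,.045],'off':pol(75),'s4':pol(-45),'st':[-.02,-.085],'stove':[0,.34]}
obs=[('w',.5272,-.0679),('w',.5259,-.065),('ax',.4957,-.0241),('ax',.492,-.0291),('off',.4915,.0486),('off',.4847,.0516),('s4',.5612,-.06),('st',.5345,-.1498),('st',.5315,-.1476)]
def T(p,q): c,s=np.cos(p[2]),np.sin(p[2]); return np.array([p[0]+c*q[0]-s*q[1],p[1]+s*q[0]+c*q[1]])
f=lambda p: np.concatenate([T(p,own[n])-[x,y] for n,x,y in obs])
s=least_squares(f,[.526,-.066,.2]);p=s.x
if __name__=='__main__':
    print(p,np.round(s.fun.reshape(-1,2)*1000,1).tolist())
    ax=T(p,own['ax']);print({k:np.round(T(p,v),4).tolist() for k,v in own.items()})
    for t in [(.5223,.0353),(.5237,.031)]:
        d=np.array(t)-ax;print(np.hypot(*d),75-np.degrees(np.arctan2(d[1],d[0])-p[2]))
E
python3 fit.py; python3 -c "
from cell import *
for c in('top','side'):
  k=get_calibration(c);print(k['mtx'].tolist(),(-k['R'].T@k['t']).tolist())"
```

```text
[ 0.52596271 -0.06358545  0.31922641] [[-1.2, 4.3], [0.1, 1.4], [-2.8, -3.0], [0.9, 2.0], [-3.1, 2.1], [3.7, -0.9], [1.3, -2.2], [-0.9, -0.8], [2.1, -3.0]]
{'w': [0.526, -0.0636], 'ax': [0.4929, -0.0271], 'off': [0.4884, 0.0507], 's4': [0.5625, -0.0622], 'st': [0.5336, -0.1506], 'stove': [0.4193, 0.2592]}
0.06903231338162003 28.542416626816348
0.0658135438975612 31.242730775082556
[[575.6040880669609, 0.0, 327.1503223823607], [0.0, 575.6040880669609, 240.40896313618467], [0.0, 0.0, 1.0]] [0.39440944243488074, 0.052840672536559025, 1.3611161522382393]
[[553.1828480783473, 0.0, 321.90086251890045], [0.0, 553.1828480783473, 225.3479808636938], [0.0, 0.0, 1.0]] [0.3276953403834633, -0.9187841897348118, 0.9487982251272497]
```

The top view shows the pointer at stud one: hub at (365,274), pointer end at (341,264), off bar at (330,278), studs running from (333,261) to (393,257), and the button at (421,257). I'll refine the unit pose from the brass pixels and move in the same round.

```bash
cat > fit2.py <<'E'
import numpy as np,cv2,json
from scipy.optimize import least_squares
from cell import get_calibration
from fit import T,own,pol,p as p0
k=get_calibration('top');im=cv2.imread('pics/top1.png')
def proj(X): return cv2.projectPoints(np.array(X,float).reshape(-1,3),cv2.Rodrigues(k['R'])[0],np.array(k['t'],float),k['mtx'],None)[0].reshape(-1,2)
hsv=cv2.cvtColor(im,cv2.COLOR_BGR2HSV)
m=cv2.inRange(hsv,(18,140,120),(35,255,255));w=np.zeros_like(m);w[232:290,322:402]=255
n,_,st,ce=cv2.connectedComponentsWithStats(m&w)
B=[(st[i,4],ce[i]) for i in range(1,n) if st[i,4]>5]
pts=[pol(a) for a in (75,45,15,-15,-45,-75)]
P=lambda p:proj([[*T(p,q),.073] for q in pts])
g=P(p0);C=np.array([min((b[1] for b in B),key=lambda c:np.hypot(*(c-x))) for x in g])
s=least_squares(lambda p:(P(p)-C).ravel(),p0)
print([(int(a),np.round(c,1).tolist()) for a,c in B],p0,s.x,np.round(s.fun,1))
p=s.x;print({q:np.round(T(p,v),4).tolist() for q,v in own.items()},proj([[*T(p,own['st']),.092]]))
ax=T(p,own['ax'])
for t in [(.5223,.0353),(.5237,.031)]:
    d=np.array(t)-ax;print(np.hypot(*d),75-np.degrees(np.arctan2(d[1],d[0])-p[2]))
json.dump(p.tolist(),open('p.json','w'))
E
python3 fit2.py
cat > go.py <<'E'
# target helper: prints tool-frame shift (mm) and twist (rad) from the measured pose
import numpy as np,json
from scipy.spatial.transform import Rotation as Ro
from cell import sense
from fit import T,own
p=json.load(open('p.json'));ax=T(p,own['ax']);st=T(p,own['st'])
def rows(targets):
    s=sense();R=Ro.from_rotvec(s['ee_rot']).as_matrix();y0=np.arctan2(R[1,1],R[0,1])
    print(round(s['time_s'],2),np.round(s['tcp_pos'],4),'yaw',round(np.degrees(y0),1),'F',np.round(s['ft_force'],1),'w',round(s['width'],2),'q',np.round(s['joint_positions'],2))
    for x,y,z,yaw in targets:
        d=R.T@(np.array([x,y,z])-s['tcp_pos'])*1000
        tw=-(np.radians(yaw)-y0);tw=(tw+np.pi)%(2*np.pi)-np.pi
        print(np.round(d,1).tolist(),round(tw,3))
# finger centre beside the pointer at joint angle th (deg), gap g (m) from flank, radius r; 11 mm half width
def side(th,g,z=.086,r=.047):
    a=np.radians(75-th)+p[2];e=np.array([np.cos(a),np.sin(a)]);n=np.array([-e[1],e[0]])
    c=ax+r*e+(.0065+.011+g)*n
    return (*c,z,np.degrees(a))
E
python3 -c "
from go import *
rows([side(30,.02,.2),side(30,.02)])"
```

```text
[(16, [362.1, 241.3]), (13, [379.6, 244.6]), (11, [345.2, 246.8]), (13, [393.4, 256.4]), (13, [333.6, 260.4]), (21, [330.0, 278.0])] [ 0.52596271 -0.06358545  0.31922641] [ 0.52569961 -0.06537611  0.3076056 ] [ 0.  -0.  -0.1 -0.   0.   0.1 -0.  -0.1  0.1  0.  -0.  -0. ]
{'w': [0.5257, -0.0654], 'ax': [0.493, -0.0285], 'off': [0.4894, 0.0494], 's4': [0.5623, -0.0644], 'st': [0.5324, -0.1524], 'stove': [0.4228, 0.2587]} [[420.62320633 256.03385059]]
0.07024064832646384 27.266467625731252
0.06698614496144042 29.889313617893556
1.1 [0.1367 0.5842 0.2313] yaw 76.8 F [-0.7 -0.1  0.2] w 1.0 q [ 1.26  0.13  1.49 -0.    1.52 -0.09]
[-461.8, -460.7, 31.3] 0.248
[-461.8, -460.7, 145.3] 0.248
```

Call:
send_rows --commands '[[[0,0,0,0],[0,0,0,0],[0,0,0,0],[0,0,0,0],[0,0,0,0]]]' --gripper 1

```text
time_s: 1.52
tcp_pos: [0.1366, 0.5842, 0.2313]
ee_rot: [-0.36, -3.121, 0.0]
ft_force: [-0.1, 0.3, 0.3]
width: 0.3
grasp_force: 0.0
```

Call:
send_rows --commands '[[[-29,-29,0,0.08],[-58,-58,0,0.16],[-87,-87,0,0.25],[-116,-115,0,0.25],[-145,-144,0,0.25]]]'

```text
time_s: 1.93
tcp_pos: [0.2455, 0.4095, 0.2313]
ee_rot: [0.746, 3.051, 0.0]
ft_force: [1.3, 0.1, -0.3]
width: -0.003
grasp_force: 0.0
```

```bash
python3 -c "
from go import *
rows([side(30,.02,.2),side(30,.02)])"
```

```text
1.93 [0.2455 0.4095 0.2313] yaw 62.5 F [ 1.3  0.1 -0.3] w -0.0 q [ 0.92 -0.21  1.82 -0.    1.53 -0.17]
[-384.1, -227.5, 31.3] -0.002
[-384.1, -227.5, 145.3] -0.002
```

Call:
send_rows --commands '[[[-34,-20,0,0],[-68,-40,0,0],[-102,-60,0,0],[-136,-81,0,0],[-170,-101,0,0]]]'

```text
time_s: 2.35
tcp_pos: [0.3498, 0.2412, 0.2316]
ee_rot: [0.746, 3.051, 0.001]
ft_force: [1.2, 0.9, -0.5]
width: -0.002
grasp_force: 0.0
```

Call:
send_rows --commands '[[[-34,-20,0,0],[-68,-40,0,0],[-102,-60,0,0],[-136,-81,0,0],[-170,-101,0,0]]]'

```text
time_s: 2.77
tcp_pos: [0.4541, 0.0728, 0.2317]
ee_rot: [0.746, 3.051, 0.0]
ft_force: [0.8, 1.5, 0.0]
width: 0.002
grasp_force: 0.0
```

```bash
python3 -c "
from go import *
rows([side(30,.02,.2),side(30,.02)])"
```

```text
2.77 [0.4541 0.0728 0.2317] yaw 62.5 F [0.8 1.5 0. ] w 0.0 q [ 0.05 -0.26  1.86  0.    1.54 -1.04]
[-43.7, -25.1, 31.7] -0.002
[-43.6, -25.1, 145.7] -0.002
```

Call:
send_rows --commands '[[[-22,-12,16,0],[-44,-25,32,0],[-44,-25,70,0],[-44,-25,100,0],[-44,-25,100,0]]]'

```text
time_s: 3.18
tcp_pos: [0.4765, 0.0319, 0.1246]
ee_rot: [-0.746, -3.041, 0.003]
ft_force: [-1.6, 0.7, -0.8]
width: 0.003
grasp_force: 0.0
```

Run:
```python
from go import *
from cell import *
import cv2
rows([side(30,.02),side(30,.01)])
a=snapshot('side');b=snapshot('top')
f=lambda i:cv2.resize(i,None,fx=3,fy=3,interpolation=cv2.INTER_CUBIC)
k=get_calibration('side');q=k['mtx']@(k['R']@np.array([*ax,.08])+k['t']);u,v=(q[:2]/q[2]).astype(int);print(u,v)
cv2.imwrite('pics/c2.png',np.hstack([f(a[v-90:v+60,u-66:u+66]),f(b[190:340,300:432])])[:,:,::-1])
```

```text
3.18 [0.4765 0.0319 0.1246] yaw 62.4 F [-1.6  0.7 -0.8] w 0.0 q [-0.04 -0.12  1.93  0.    1.33 -1.13]
[-5.4, 1.1, 38.6] -0.003
[-15.4, 1.1, 38.5] -0.003
286 256
```

View pics/c2.png

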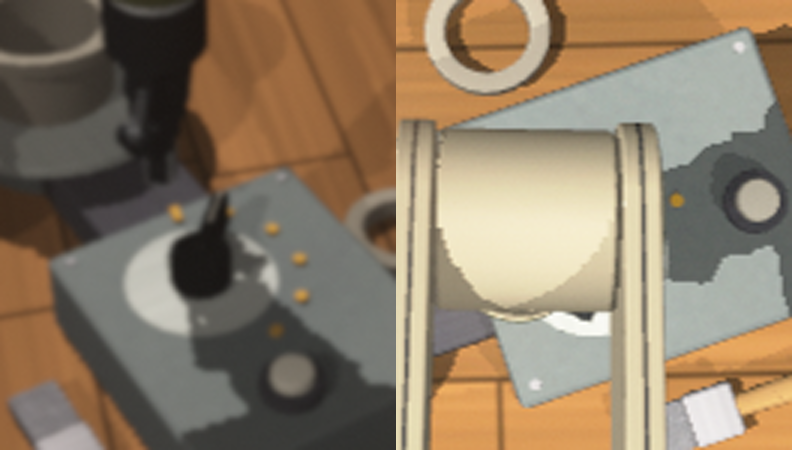

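The side camera shows the fingers (155,180) behind the off bar (176,212), with the pointer on stud one at (230,210). This is the correct counterclockwise side, with clearance, so I'll descend.

Call:
send_rows --commands '[[[0,0,12,0],[0,0,24,0],[0,0,36,0],[0,0,45,0],[0,0,45,0]]]'

```text
time_s: 3.7
tcp_pos: [0.4792, 0.0326, 0.0838]
ee_rot: [-0.745, -3.048, 0.001]
ft_force: [-0.1, 0.8, 0.4]
width: 0.0
grasp_force: 0.0
```

```bash
python3 -c "
from go import *
rows([side(30,.02),side(30,.005)]+[side(a,0) for a in (34,38,42,46,50,54)])"
```

```text
3.7 [0.4792 0.0326 0.0838] yaw 62.5 F [-0.1  0.8  0.4] w 0.0 q [-0.04 -0.07  1.97 -0.    1.24 -1.13]
[-2.9, -1.0, -2.2] -0.002
[-17.9, -0.9, -2.2] -0.002
[-26.2, 0.2, -2.2] 0.068
[-29.6, 1.1, -2.3] 0.138
[-33.0, 1.7, -2.3] 0.208
[-36.5, 2.1, -2.3] 0.278
[-40.0, 2.2, -2.3] 0.347
[-43.5, 2.2, -2.3] 0.417
```

Call:
send_rows --commands '[[[-8,0,0,0],[-14,0,0,0],[-18,0,0,0],[-20,0,0,0],[-20,0,0,0]]]'

```text
time_s: 4.12
tcp_pos: [0.4992, 0.023, 0.0868]
ee_rot: [0.747, 3.051, 0.001]
ft_force: [-1.2, 0.9, 0.0]
width: 0.001
grasp_force: 0.2
```

```bash
python3 -c "
from go import *
rows([side(a,0) for a in (30,33,36,39,42,45,48,51,54)])"
```

```text
4.12 [0.4992 0.023  0.0868] yaw 62.5 F [-1.2  0.9  0. ] w 0.0 q [-0.06 -0.02  1.92  0.    1.24 -1.15]
[-0.7, -1.6, 0.8] -0.002
[-3.2, -0.7, 0.8] 0.05
[-5.7, -0.0, 0.8] 0.102
[-8.3, 0.6, 0.8] 0.155
[-10.8, 1.0, 0.8] 0.207
[-13.4, 1.4, 0.8] 0.259
[-16.1, 1.5, 0.8] 0.312
[-18.7, 1.6, 0.8] 0.364
[-21.3, 1.5, 0.8] 0.416
```

Call:
send_rows --commands '[[[-3,-1,0,0.05],[-6,0,0,0.1],[-8,0.5,0,0.155],[-11,1,0,0.207],[-13.5,1.4,0,0.26]]]'

```text
time_s: 4.53
tcp_pos: [0.5113, 0.0181, 0.0864]
ee_rot: [-1.139, -2.928, 0.0]
ft_force: [0.1, -0.8, 0.2]
width: -0.002
grasp_force: 0.2
```

Run:
```python
from go import *
from cell import *
import cv2
rows([side(a,0) for a in (48,51,54,57,60,63,66)])
a=snapshot('side');f=lambda i:cv2.resize(i,None,fx=3,fy=3,interpolation=cv2.INTER_CUBIC)
cv2.imwrite('pics/c3.png',f(a[166:316,220:352])[:,:,::-1])
print([(np.round(d['location'],4),d['conf']) for d in place_of('side','selector_tip')])
```

```text
4.53 [0.5113 0.0181 0.0864] yaw 47.5 F [ 0.1 -0.8  0.2] w -0.0 q [-0.06  0.01  1.88 -0.    1.24 -0.89]
[-2.9, 1.1, 0.4] 0.05
[-5.5, 1.8, 0.4] 0.102
[-8.0, 2.4, 0.4] 0.154
[-10.6, 2.9, 0.4] 0.207
[-13.2, 3.2, 0.4] 0.259
[-15.8, 3.4, 0.4] 0.311
[-18.5, 3.4, 0.4] 0.364
[(array([0.5373, 0.0214, 0.1056]), 0.62)]
```

View pics/c3.png

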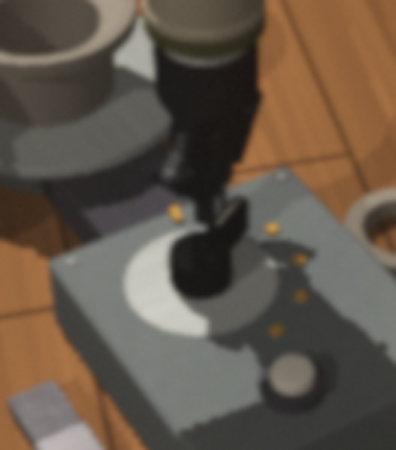

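The pointer end, at crop (232,210), is now between stud one and stud two. The network gives a joint angle of about 44°, which matches the plan, so I'll keep pushing.

Call:
send_rows --commands '[[[-2.7,0.5,0,0.05],[-5.3,1,0,0.1],[-5.3,1,0,0.1],[-7.8,1.6,0,0.155],[-10.4,2,0,0.207]]]'

```text
time_s: 5.05
tcp_pos: [0.5202, 0.0127, 0.0864]
ee_rot: [1.431, 2.797, 0.0]
ft_force: [0.2, 0.1, -0.1]
width: 0.001
grasp_force: 0.0
```

```bash
cat > st.py <<'E'
import sys
from go import *
from cell import *
rows([side(float(a),0) for a in sys.argv[1:]])
def ang(c):
    snapshot(c)
    for d in place_of(c,'selector_tip')[:2]:
        v=np.array(d['location'][:2])-ax;print(c,'joint deg',round(75-np.degrees(np.arctan2(v[1],v[0])-p[2]),1),'r',round(np.hypot(*v),3),'conf',round(d['conf'],2))
ang('side')
E
python3 st.py 60 63 66 69 72 75
```

```text
5.05 [0.5202 0.0127 0.0864] yaw 35.8 F [ 0.2  0.1 -0.1] w 0.0 q [-0.07  0.04  1.86 -0.    1.24 -0.7 ]
[-2.6, 1.7, 0.4] 0.056
[-5.2, 2.4, 0.4] 0.108
[-7.7, 3.0, 0.4] 0.16
[-10.3, 3.4, 0.4] 0.213
[-12.9, 3.7, 0.4] 0.265
[-15.5, 3.9, 0.4] 0.317
side joint deg 55.6 r 0.067 conf 0.89
```

Call:
send_rows --commands '[[[-2.6,1.2,0,0.055],[-5.2,2,0,0.108],[-7.7,2.6,0,0.16],[-10.3,3,0,0.213],[-12.9,3.3,0,0.265]]]'

```text
time_s: 5.57
tcp_pos: [0.5299, 0.0045, 0.0861]
ee_rot: [-1.786, -2.583, 0.0]
ft_force: [-2.1, 1.3, 0.4]
width: -0.0
grasp_force: 0.6
```

```bash
python3 st.py 75 78 81 84 87 90
```

```text
5.57 [0.5299 0.0045 0.0861] yaw 20.7 F [-2.1  1.3  0.4] w -0.0 q [-0.09  0.06  1.83  0.    1.25 -0.45]
[-2.9, 1.7, 0.1] 0.053
[-5.4, 2.4, 0.1] 0.106
[-8.0, 3.0, 0.1] 0.158
[-10.5, 3.4, 0.1] 0.21
[-13.2, 3.8, 0.1] 0.263
[-15.8, 3.9, 0.1] 0.315
side joint deg 67.4 r 0.065 conf 0.81
```

Call:
send_rows --commands '[[[-2.6,1,0,0.053],[-5.2,1.8,0,0.106],[-7,2.2,0,0.14],[-7,2.2,0,0.14],[-10.3,3,0,0.21]]]'

```text
time_s: 6.08
tcp_pos: [0.5366, -0.0041, 0.0863]
ee_rot: [-2.043, -2.386, 0.0]
ft_force: [-1.2, 0.1, 0.5]
width: 0.0
grasp_force: 0.0
```

```bash
python3 st.py 87 90 93 96 99 102 105 108 111
```

```text
6.08 [ 0.5366 -0.0041  0.0863] yaw 8.9 F [-1.2  0.1  0.5] w 0.0 q [-0.1   0.08  1.82  0.    1.25 -0.26]
[-2.6, 1.1, 0.3] 0.057
[-5.1, 1.8, 0.3] 0.109
[-7.7, 2.4, 0.3] 0.161
[-10.3, 2.8, 0.2] 0.214
[-12.9, 3.1, 0.2] 0.266
[-15.5, 3.3, 0.2] 0.318
[-18.1, 3.3, 0.2] 0.371
[-20.7, 3.2, 0.2] 0.423
[-23.3, 3.0, 0.2] 0.475
side joint deg 85.6 r 0.064 conf 0.94
```

Call:
send_rows --commands '[[[-2.6,1,0,0.057],[-5.1,1.8,0,0.109],[-7.7,2.4,0,0.161],[-10.3,2.8,0,0.214],[-12.9,3.1,0,0.266]]]'

```text
time_s: 6.6
tcp_pos: [0.5415, -0.0161, 0.0862]
ee_rot: [-2.344, -2.09, -0.0]
ft_force: [-0.8, 2.0, 0.3]
width: -0.004
grasp_force: 1.1
```

```bash
python3 st.py 102 105 108 111 114
```

```text
6.6 [ 0.5415 -0.0161  0.0862] yaw -6.5 F [-0.8  2.   0.3] w -0.0 q [-0.12  0.09  1.8   0.    1.25 -0.01]
[-2.8, 1.0, 0.2] 0.049
[-5.3, 1.8, 0.2] 0.102
[-7.9, 2.4, 0.2] 0.154
[-10.4, 2.8, 0.2] 0.207
[-13.1, 3.2, 0.2] 0.259
side joint deg 95.1 r 0.064 conf 0.97
side joint deg 141.5 r 0.048 conf 0.15
```

Now the last half of the final click, more slowly, ending at a finger angle of about 109°.

Call:
send_rows --commands '[[[-1.8,0.7,0,0.035],[-3.6,1.3,0,0.07],[-5.3,1.8,0,0.1],[-7,2.2,0,0.135],[-7,2.2,0,0.135]]]'

```text
time_s: 7.12
tcp_pos: [0.5433, -0.0241, 0.0863]
ee_rot: [2.48, 1.928, -0.0]
ft_force: [-0.2, 0.8, 0.0]
width: 0.003
grasp_force: 0.0
```

```bash
python3 st.py 111 114 116
```

```text
7.12 [ 0.5433 -0.0241  0.0863] yaw -14.3 F [-0.2  0.8  0. ] w 0.0 q [-0.14  0.1   1.8  -0.    1.25  0.11]
[-2.6, 0.5, 0.3] 0.072
[-5.1, 1.2, 0.3] 0.124
[-6.8, 1.6, 0.3] 0.159
side joint deg 114.1 r 0.059 conf 0.85
```

Force dropped and the network reads about 114°, so it has probably snapped over. I'll back off, rise and check.

Call:
send_rows --commands '[[[6,0,0,0],[12,0,0,0],[12,0,-25,0],[12,0,-55,0],[12,0,-85,0]]]'

```text
time_s: 7.63
tcp_pos: [0.5454, -0.0114, 0.1713]
ee_rot: [-2.48, -1.926, 0.003]
ft_force: [0.2, -0.8, 0.7]
width: -0.002
grasp_force: 0.0
```

Run:
```python
import sys;sys.argv=['st.py']
exec(open('st.py').read())
import cv2
rows([(*st,.125,-14),(*st,.098,-14)])
a=snapshot('side');b=snapshot('wrist')
f=lambda i,s:cv2.resize(i,None,fx=s,fy=s,interpolation=cv2.INTER_CUBIC)
cv2.imwrite('pics/c4.png',np.hstack([f(a[166:316,220:352],2.4)[:360],cv2.resize(b,(480,360))])[:,:,::-1])
```

```text
7.63 [ 0.5454 -0.0114  0.1713] yaw -14.3 F [ 0.2 -0.8  0.7] w -0.0 q [-0.11  0.02  1.71  0.    1.41  0.13]
side joint deg 115.4 r 0.065 conf 0.58
7.73 [ 0.5499 -0.012   0.1777] yaw -14.3 F [ 0.8 -0.4  0.9] w 0.0 q [-0.12  0.02  1.71  0.    1.41  0.13]
[-140.5, 17.2, 52.7] -0.006
[-140.6, 17.0, 79.7] -0.006
```

View pics/c4.png

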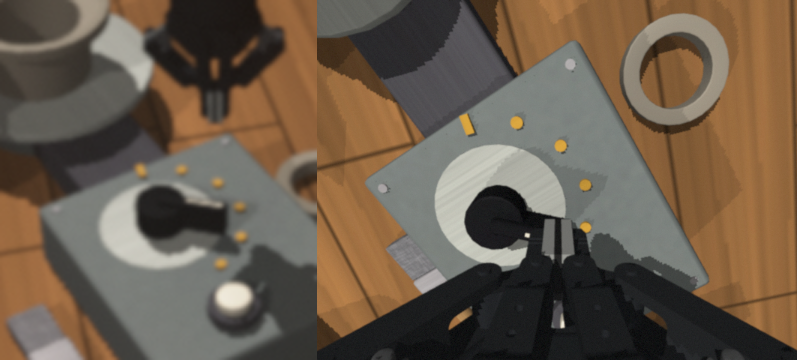

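The wrist view shows the pointer aimed at the fourth stud, (585,228). I'll check it again later from clear. Next is the button.

Call:
send_rows --commands '[[[-35,4,0,0],[-70,8,0,0],[-105,12,0,0],[-140,17,0,0],[-140,17,25,0]]]'

```text
time_s: 8.25
tcp_pos: [0.5293, -0.1584, 0.1496]
ee_rot: [2.48, 1.917, 0.002]
ft_force: [2.4, -0.9, 0.5]
width: -0.001
grasp_force: 0.0
```

Call:
send_rows --commands '[[[0,0,20,0],[0,0,38,0],[0,0,44,0],[0,0,44,0],[0,0,44,0]]]'

```text
time_s: 8.67
tcp_pos: [0.5274, -0.1517, 0.1017]
ee_rot: [-2.481, -1.925, 0.001]
ft_force: [0.4, -0.6, -0.2]
width: 0.001
grasp_force: 0.0
```

Run:
```python
from go import *
from cell import *
import cv2
rows([(*st,.092,-14),(*st,.086,-14),(*st,.084,-14)])
a=snapshot('side')
cv2.imwrite('pics/c5.png',cv2.resize(a[166:316,220:372],None,fx=3,fy=3,interpolation=cv2.INTER_CUBIC)[:,:,::-1])
```

```text
8.67 [ 0.5274 -0.1517  0.1017] yaw -14.4 F [ 0.4 -0.6 -0.2] w 0.0 q [-0.37  0.1   1.77 -0.    1.28 -0.12]
[0.5, 5.0, 9.7] -0.007
[0.5, 5.1, 15.7] -0.007
[0.5, 5.1, 17.7] -0.007
```

View pics/c5.png

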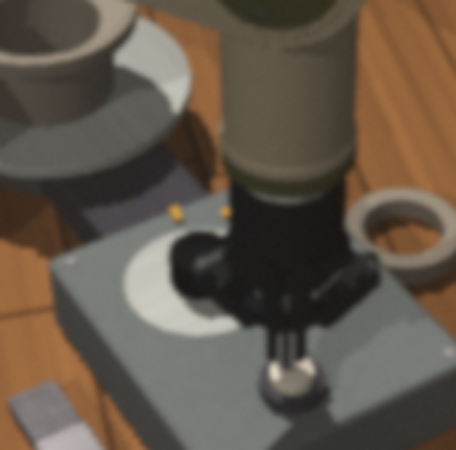

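The shut fingertips sit over the white cap at (292,380) and the gripper stays clear of the selector. I'll centre by 4 mm and press gently.

Call:
send_rows --commands '[[[0,4,4,0],[0,4,8,0],[0,4,11,0],[0,4,13,0],[0,4,14,0]]]'

```text
time_s: 9.13
tcp_pos: [0.5322, -0.1533, 0.0885]
ee_rot: [2.482, 1.924, 0.001]
ft_force: [1.4, -0.2, 2.7]
width: 0.0
grasp_force: 1.3
```

```bash
python3 -c "
from go import *
rows([(*st,.086,-14)])"
```

```text
9.13 [ 0.5322 -0.1533  0.0885] yaw -14.4 F [ 1.4 -0.2  2.7] w 0.0 q [-0.37  0.12  1.77  0.    1.25 -0.12]
[0.9, -0.0, 2.5] -0.008
```

Call:
send_rows --commands '[[[0,0,1,0],[0,0,2,0],[0,0,2.5,0],[0,0,3,0],[0,0,3,0]]]'

```text
time_s: 9.55
tcp_pos: [0.5322, -0.1533, 0.086]
ee_rot: [2.482, 1.924, 0.001]
ft_force: [1.0, 1.8, 6.0]
width: 0.001
grasp_force: 2.9
```

Call:
send_rows --commands '[[[0,0,0.7,0],[0,0,1.4,0],[0,0,2,0],[0,0,2,0],[0,0,2,0]]]'

```text
time_s: 9.97
tcp_pos: [0.5324, -0.1534, 0.0857]
ee_rot: [2.482, 1.924, 0.001]
ft_force: [-6.0, 2.8, 19.1]
width: -0.003
grasp_force: 10.0
```

The button is against its hard stop: 19 N with only 0.3 mm more travel. Now I'll release and lift clear.

Call:
send_rows --commands '[[[0,0,-3,0],[0,0,-8,0],[0,0,-20,0],[0,0,-50,0],[0,0,-85,0]]]'

```text
time_s: 10.38
tcp_pos: [0.5291, -0.1524, 0.1665]
ee_rot: [-2.478, -1.921, 0.006]
ft_force: [0.3, 0.4, 0.1]
width: 0.001
grasp_force: 0.0
```

Call:
send_rows --commands '[[[-10,0,-35,0],[-40,0,-70,0],[-75,0,-90,0],[-110,0,-90,0],[-140,0,-90,0]]]'

```text
time_s: 10.8
tcp_pos: [0.4966, -0.2913, 0.2616]
ee_rot: [2.479, 1.922, 0.001]
ft_force: [0.6, -0.0, -0.4]
width: -0.003
grasp_force: 0.0
```

Call:
send_rows --commands '[[[-30,0,0,0],[-60,0,0,0],[-60,0,0,0],[-60,0,0,0],[-60,0,0,0]]]'

```text
time_s: 11.22
tcp_pos: [0.4815, -0.3465, 0.2581]
ee_rot: [-2.483, -1.923, -0.0]
ft_force: [-0.3, 0.0, -0.2]
width: -0.005
grasp_force: 0.0
```

Run:
```python
import sys;sys.argv=['st.py']
exec(open('st.py').read())
ang('top')
import cv2
a=snapshot('side');b=snapshot('top')
f=lambda i:cv2.resize(i,None,fx=3,fy=3,interpolation=cv2.INTER_CUBIC)
cv2.imwrite('pics/c6.png',np.hstack([f(a[166:316,220:352]),f(b[190:340,308:440])])[:,:,::-1])
for n in ['clay_stove','block','brush','clay_ring','start_top']: print(n,[np.round(d['location'],4).tolist() for d in place_of('side',n)[:1]],[np.round(d['location'],4).tolist() for d in place_of('top',n)[:1]])
```

```text
11.22 [ 0.4815 -0.3465  0.2581] yaw -14.5 F [-0.3  0.  -0.2] w -0.0 q [-0.71  0.1   1.47  0.    1.57 -0.46]
top joint deg 114.7 r 0.064 conf 0.84
clay_stove [[0.4141, 0.2537, 0.0641]] [[0.4164, 0.2551, 0.0639]]
block [[0.6417, -0.292, -0.002]] [[0.6448, -0.2862, -0.0023]]
brush [[0.3781, -0.1342, 0.0003]] [[0.38, -0.135, 0.0041]]
clay_ring [[0.6813, 0.0486, -0.0018]] [[0.6782, 0.0431, 0.0027]]
start_top [] [[0.5327, -0.1487, 0.0962]]
```

View pics/c6.png

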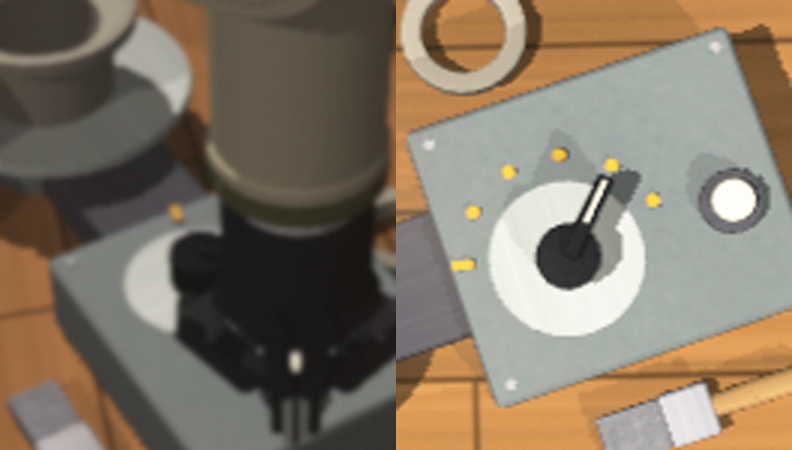

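The top view shows the pointer at the fourth stud, crop (612,165), with the button up and everything else in place. One quick numeric check of the rest angle using the white line.

Run:
```python
import numpy as np,cv2
from cell import *
from go import ax,p
k=get_calibration('top')
def ang(im,th0):
    pr=lambda t,r:(lambda q:q[:2]/q[2])(k['mtx']@(k['R']@np.array([ax[0]+r*np.cos(np.radians(75-t)+p[2]),ax[1]+r*np.sin(np.radians(75-t)+p[2]),.108])+k['t']))
    g=cv2.cvtColor(im,cv2.COLOR_RGB2GRAY).astype(np.float32)
    R=np.arange(.038,.06,.002);T=np.arange(th0-25,th0+25,.5)
    # dark bar top 13 mm wide with a bright centre line: score bright line minus dark shoulders
    smp=lambda t,o:np.mean([cv2.getRectSubPix(g,(1,1),tuple(map(float,pr(t+np.degrees(o/r),r))))[0,0] for r in R])
    s=[smp(t,0)-.5*(smp(t,.0045)+smp(t,-.0045)) for t in T];return T[int(np.argmax(s))],max(s)
print(ang(cv2.imread('pics/top1.png')[:,:,::-1],30),ang(snapshot('top'),120))
```

```text
(np.float64(30.0), np.float32(174.494)) (np.float64(119.0), np.float32(177.67557))
```

The white line reads 119°, against 120° for stud four. On the untouched start picture the same method gave exactly 30°, so the pointer is seated. Handing in.

```bash
python3 -c "
from cell import *
print(close_job())"
```

```text
the job is handed in; nothing more can be done
None
```

The job is handed in at about 11.5 s: the selector rests at stud four (measured 119° of 120°), the start button was pressed to its stop and came back up, the stove, ring, block and brush show no movement beyond camera error, and the arm is clear of the machine.

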